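Build an alternating spring pack and run it under the press

ROBOT

A 6-joint arm with a two-finger parallel gripper is mounted at the origin on a cart in front of the work surface, level with it; the furniture and walls round the work are solid. World frame = base frame: x ahead of the robot, y to its left, z up, the work surface at z = 0. Lengths are in m, angles in rad, forces in N, time in s.
With the tool pointing down it reaches from about 0.35 to 0.775 m from the base axis. Payload 7.3 kg.
Tool frame: the origin (TCP) lies on the centre line of the jaws, within the pads' length; the fingertips stand 17 mm ahead of it and the grasp point (between the pads) lies 2 mm behind it (robot.tcp_to_tips is the distance from the TCP to the fingertips, in m); z points along the fingers, y is the line along which they close (so a half turn about z gives the same grasp; the last joint's range is limited). The gripper opens to 92 mm and grips with 3 to 60 N. Pads are 19 mm wide; open, the fingers measure 130 mm over their backs; the gripper's body (75 mm by 190 mm) begins 47 mm behind the grasp point.
Start: joints at [-1.349, 0.342, 1.524, -0, 1.275, -0.146], TCP at [0.189, -0.49, 0.204] pointing down, gripper open.
Joint ranges: [-2.53, 2.53], [-0.77, 2.02], [0.04, 2.7], [-1, 4.14], [0.28, 2.66], [-3.11, 3.11]. Speed limits (rad/s): [2.57, 2.57, 3.14, 3.14, 3.14, 3.14].

INTERFACE

Orientations are given as [roll, pitch, yaw] about the fixed x, y, z axes, in that order (R = Rz(yaw) Ry(pitch) Rx(roll)).
In Python, from cell import robot gives the robot as it stands. The module is installed in compiled form; this text tells all that it offers.
- The arm moves only by the tool carry_out, never from a script. Its argument "commands" is a list of rows, each a list of 3 entries, a list of its own where there are three numbers: the shift along the tool's x, y, z in m, then the turn about the tool's z in rad, then the opening, from 0 (shut) to 1 (fully open). In form: [[[dx, dy, dz], yaw, claw], ...]. A call has 1 to 20 rows; each row shifts and turns the commanded pose from where the row before left it, along the tool's axes as they then stand; what a row does not reach is not made up. A row lasts 1/8 s, in which the tool goes at most 62.5 mm and 10.7 degrees, less where a joint would pass 70% of its speed; a pose out of reach is approached as far as the arm can. A call is refused whole if a number of a shift passes 0.0625 or a number of a turn 0.188, either way. A call with a gripper value outside its range is refused whole. The fingers move at their own pace and stop on an object; "newtons" is the grip in N (left out, the last holds). Time passes only in rows, so rows that do not move let the fingers close. It gives the time, the measured TCP pose, the force, the opening and the grip force at its end, in the units of the state.
- robot.observe(): the state, without advancing time (a new reading comes with each control period).
- robot.read_camera(name): name is "scene" or "side" or "wrist"; returns a dict with "pixels" (420x560x3 uint8, red, green, blue), "fx", "fy", "cx", "cy" (pixels), "view" (4x4, takes a point from world to camera coordinates); the wrist camera has in their place "T_tool_cam" (4x4, takes a point from camera to tool coordinates, whose origin is the TCP and whose axes are the flange's). Camera axes: x right, y up, looking along -z (the intrinsics and any distortion apply to the point x, -y, -z); pixel columns grow to the right and rows downward; lengths in m; the calibration is good to about 2 mm. A picture is of the moment at which its call begins: read the wrist's pose just before it. There is no depth.
- robot.hand_in(): hands the job in; it is judged then, once.
Trained networks look in a picture, given as the dict that the camera call returned (one of the last four; its "shot" number tells which), for a name from the list of things; names that differ only in an ending like _2 or _b are one class to them, and where a whole thing is asked for, a point or a joint stands for the part that bears it (a point fixed in the world has none). Each returns a list of dicts, best first, with "p" (0 to 1); they miss things now and then, are a little off and sometimes report something else, mostly with a low value. They report only what shows in the picture. A call takes as long as a camera call.
- robot.find_in(picture, name): "at" ([column, row] in pixels, amid what is visible of it).
- robot.tip_of(picture, name): "at" ([column, row] in pixels: a listed point, or the origin of a listed thing).
The state is a dict: "time": time; "qpos": joint angles; "qvel": joint speeds; "joint_efforts": joint torques, N m; "tool_pos": TCP position; "tool_rot": TCP orientation; "contact_force": force on the tool from outside, world axes, zero at the start; "torque": the same for the moment, N m; "opening": finger opening in m; "grip_force": force on a finger pad.
Only numpy, scipy, OpenCV 4.12 (cv2) and the standard library are available. Lean on these libraries where they do the work, as an engineer would, in place of code of your own. Each camera call takes 0.05 s, during which the arm holds its last target. There are 200 camera calls.

TASK

Draw the press's carriage fully out, then put every spring washer on the table onto its upright arbor, faces alternating through the whole stack (crown to crown, rim to rim, never two nested the same way) and without turning any washer over; either face may go first, so long as no washer is left over. Then slide the carriage with the stack on it fully home under the press, let go, and leave the other things on the bench where they are.

Things in the scene. Friction and masses are not known exactly. Their poses are not given: they have to be found in the camera images.
- press: hand press fixed to the table: aluminium base (130 x 320 x 10 mm) and over its +y end a blue portal (174 wide, 60 deep, 200 high; screw to 240; screw foot 150 above the table). Origin on the table, on the arbor's axis when the carriage is fully out; the track runs from there along the press's own +y, portal centre at 180 mm. Lower nothing onto the arbor while it is under the portal.
- carriage (a joint): the carriage's place on its track: 0 = fully home (arbor centred under the portal), 0.18 m = fully out, at its stop; it moves along the press's own -y as the value grows. Stays where it is left; about 2 N of friction plus 6 N per m/s. Starts between 0 and 0.05.
- seat (a point): centre of the top of the carriage's round seat (60 mm across, 10 high, top 46 mm above the table). Arbor: 19 mm post, 96 mm tall above this point, tapered over its last 8 mm. In an alternating stack the k-th washer (k = 0 lowest) has its origin 7 + 14 k mm above this point; washers facing alike nest with about 7 mm between them instead.
- handle (a point): red upright grip of the carriage, a 16 mm post from 35 to 75 mm above the table, on an arm 145 mm from the arbor on the side away from the portal; this point is on its axis, 58 mm above the table. Pinch it from above, fingers closing across the track.
- washer_1: conical spring washer, steel, hollow side painted yellow: rim 60 mm across, bore 25, 14 high, 0.12 kg. Origin on its axis at mid-height. Own z points to its narrow crown: z up = crown up, resting on its rim; z down = yellow hollow up, resting on its crown (36 mm across). Grasp across the rim's upright edge, a 6 mm band 1 to 7 mm from the origin on the hollow side. None if absent.
- washer_2: conical spring washer, steel, hollow side painted yellow: rim 60 mm across, bore 25, 14 high, 0.12 kg. Origin on its axis at mid-height. Own z points to its narrow crown: z up = crown up, resting on its rim; z down = yellow hollow up, resting on its crown (36 mm across). Grasp across the rim's upright edge, a 6 mm band 1 to 7 mm from the origin on the hollow side. None if absent.
- washer_3: conical spring washer, steel, hollow side painted yellow: rim 60 mm across, bore 25, 14 high, 0.12 kg. Origin on its axis at mid-height. Own z points to its narrow crown: z up = crown up, resting on its rim; z down = yellow hollow up, resting on its crown (36 mm across). Grasp across the rim's upright edge, a 6 mm band 1 to 7 mm from the origin on the hollow side. None if absent.
- washer_4: conical spring washer, steel, hollow side painted yellow: rim 60 mm across, bore 25, 14 high, 0.12 kg. Origin on its axis at mid-height. Own z points to its narrow crown: z up = crown up, resting on its rim; z down = yellow hollow up, resting on its crown (36 mm across). Grasp across the rim's upright edge, a 6 mm band 1 to 7 mm from the origin on the hollow side. None if absent.
- washer_5: conical spring washer, steel, hollow side painted yellow: rim 60 mm across, bore 25, 14 high, 0.12 kg. Origin on its axis at mid-height. Own z points to its narrow crown: z up = crown up, resting on its rim; z down = yellow hollow up, resting on its crown (36 mm across). Grasp across the rim's upright edge, a 6 mm band 1 to 7 mm from the origin on the hollow side. None if absent.
- washer_6: conical spring washer, steel, hollow side painted yellow: rim 60 mm across, bore 25, 14 high, 0.12 kg. Origin on its axis at mid-height. Own z points to its narrow crown: z up = crown up, resting on its rim; z down = yellow hollow up, resting on its crown (36 mm across). Grasp across the rim's upright edge, a 6 mm band 1 to 7 mm from the origin on the hollow side. None if absent.
- tape: roll of masking tape, 81 mm across, 24 mm high, lying on the table; to be left alone. Origin centre of underside. (Fixed beside the work, not listed: open part trays with walls 56 mm high; their front runs along about (0.24, 0.97), 7 cm beyond most of the washers, so there fingers have most room closing along that line.)
- key_holder: teal hex key holder, 118 mm long (along its own y), 30 mm wide, 23 mm high; to be left alone. Origin centre of underside.

How it is judged:
By the outcome, as a careful person would: the job done as asked, in the order asked, and still so for the second after the job is handed in, with the robot touching nothing.
Of washer_1, washer_2, washer_3 only 2 to 3 are there at a start; the rules pass over those that are not, and their reading is None.
Of washer_4, washer_5, washer_6 only 2 to 3 are there at a start; the rules pass over those that are not, and their reading is None.
At some moment in a run one of washer_1, washer_2, washer_3, washer_4, washer_5, washer_6 may be knocked a few centimetres aside while the robot is not near it.
It also fails if it takes over 210 s, if anything falls off the work surface, if the arm or the gripper's body presses on something with over 40 N, if the wrist force passes 120 N, or if a joint passes its speed limit or range.

## Working session

There is one attempt and no reset: what is moved stays moved. The work goes in short steps, Python scripts to look and compute and a tool call to move; the robot and the scene stay as the last step left them, time stands still between calls to the robot, and variables do not carry over. Pictures are saved under pics/ and viewed, at most 14 in all, crops included, and the job is handed in when it is done.

Besides the shell and the picture viewer there is one more tool, called as a command line: name --argument value ..., lists and objects as JSON in quotes. carry_out: Moves the arm, as the interface text tells. Its arguments: {"type":"object","properties":{"commands":{"type":"array"},"newtons":{"type":"number"}},"required":["commands"]}

```bash
mkdir -p pics; cat > h.py <<'E'
import numpy as np, cv2
from scipy.spatial.transform import Rotation as R
from cell import robot
def shot(n):
    s=robot.observe(); p=robot.read_camera(n)
    if 'view' in p: V=np.array(p['view'])
    else:
        T=np.eye(4); T[:3,:3]=rot(s['tool_rot']); T[:3,3]=s['tool_pos']
        V=np.linalg.inv(T@np.array(p['T_tool_cam']))
    p['V']=V; return p
def rot(r):
    r=np.array(r,float)
    return r if r.shape==(3,3) else R.from_euler('xyz',r).as_matrix()
def save(p,f): cv2.imwrite('pics/'+f,cv2.cvtColor(p['pixels'],cv2.COLOR_RGB2BGR))
def onz(p,uv,z):
    d=np.array([(uv[0]-p['cx'])/p['fx'],-(uv[1]-p['cy'])/p['fy'],-1.])
    C=np.linalg.inv(p['V']); o=C[:3,3]; d=C[:3,:3]@d
    return o+d*(z-o[2])/d[2]
def proj(p,X):
    c=p['V']@np.append(X,1); return np.array([p['cx']-p['fx']*c[0]/c[2],p['cy']+p['fy']*c[1]/c[2]])
E
python3 - <<'E'
from h import *
print(robot.observe())
for n in ['scene','side','wrist']:
    p=shot(n); save(p,n+'0.png'); print(n,[k for k in p if k not in('pixels','view')],p['fx'],np.linalg.inv(p['V'])[:3].round(3).tolist())
    if 'T_tool_cam' in p: print(np.array(p['T_tool_cam']).round(3).tolist())
    for t,z in [('washer_1',.007),('tape',0),('key_holder',0),('handle',.058),('seat',.046),('press',0)]:
        print(t,[(np.round(d['at']).tolist(),round(d['p'],2),onz(p,d['at'],z)[:2].round(3).tolist()) for d in robot.tip_of(p,t) if d['p']>.2])
E
```

```text
{'time': 0.0, 'qpos': array([-1.34900254e+00,  3.42715645e-01,  1.52503433e+00,  1.68354161e-05,
        1.27537077e+00, -1.46037638e-01]), 'qvel': array([-0.0010071 , -0.00125474, -0.00136063,  0.00055773,  0.0012266 ,
        0.00047682]), 'joint_efforts': array([-2.10969010e-04, -4.31245708e+01, -2.44217259e+01,  7.17471843e-02,
        5.61016321e-02, -1.38924315e-04]), 'tool_pos': array([ 0.1886959 , -0.48944583,  0.20374261]), 'tool_rot': array([-3.14008317e+00, -2.38293466e-04,  3.67826326e-01]), 'contact_force': array([ 0.40321453,  0.36316494, -0.56815365]), 'torque': array([ 0.01610608, -0.03528267,  0.01294596]), 'grip_force': 0.0, 'opening': 0.09195139370805884}
scene ['fx', 'fy', 'cx', 'cy', 'shot', 'V'] 406.42292238368344 [[-0.893, 0.313, -0.323, 0.232], [-0.45, -0.641, 0.622, 0.599], [-0.013, 0.701, 0.713, 0.878]]
washer_1 [([271.0, 296.0], 0.94, [0.512, 0.118]), ([195.0, 369.0], 0.78, [0.575, 0.354]), ([241.0, 329.0], 0.69, [0.532, 0.227]), ([301.0, 268.0], 0.66, [0.481, 0.006]), ([323.0, 247.0], 0.65, [0.454, -0.085]), ([306.0, 184.0], 0.45, [0.603, -0.302])]
tape [(
[... 516 characters left out ...]
15]), ([251.0, 192.0], 0.39, [0.536, 0.189])]
tape [([333.0, 277.0], 0.75, [0.728, -0.363])]
key_holder [([314.0, 291.0], 0.59, [0.667, -0.423])]
handle [([234.0, 272.0], 0.82, [0.465, -0.414])]
seat [([249.0, 315.0], 0.8, [0.494, -0.565]), ([232.0, 286.0], 0.55, [0.459, -0.455]), ([263.0, 176.0], 0.44, [0.581, 0.248])]
press [([232.0, 289.0], 0.79, [0.458, -0.401])]
wrist ['fx', 'fy', 'cx', 'cy', 'T_tool_cam', 'shot', 'V'] 319.7141024744418 [[0.359, 0.893, 0.271, 0.263], [-0.933, 0.344, 0.104, -0.461], [0.0, -0.29, 0.957, 0.386]]
[[-0.0, 0.957, 0.29, 0.08], [1.0, 0.0, -0.0, 0.0], [-0.0, 0.29, -0.957, -0.181], [0.0, 0.0, 0.0, 1.0]]
washer_1 []
tape []
key_holder []
handle []
seat []
press []
```

View pics/scene0.png

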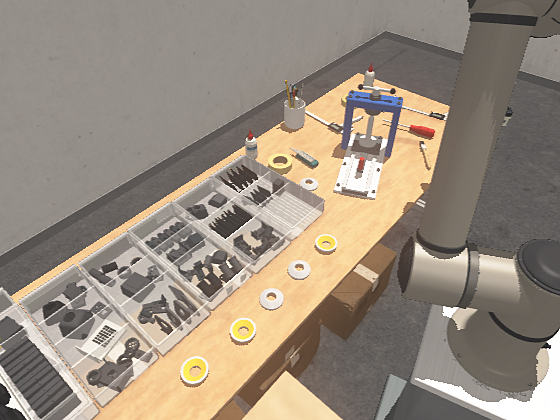

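View pics/side0.png

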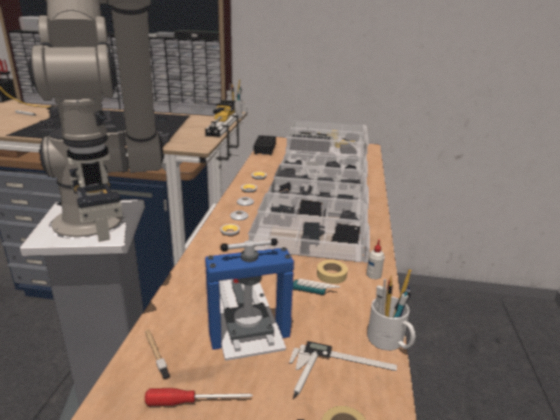

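Scene: three yellow-up washers at about (195,370), (243,330), (326,243), and three crown-up at (271,298), (299,269), (309,184). The red handle is at (361,166). The side view agrees: portal at (248,290), key holder at (313,287), tape at (332,270). I'm going above the handle.

carry_out --commands '[[[0.035,0.003,0],0,1],[[0.035,0.003,0],0,1],[[0.035,0.003,0],0,1],[[0.035,0.003,0],0,1],[[0.035,0.003,0],0,1],[[0.035,0.003,0],0,1],[[0.035,0.003,0],0,1],[[0.035,0.003,0],0,1],[[0,0,0],-0.174,1],[[0,0,0],-0.174,1],[[0,0,0],-0.174,1],[[0,0,0],-0.174,1],[[0,0,0],-0.174,1],[[0,0,0],-0.174,1],[[0,0,0],-0.174,1],[[0,0,0],-0.174,1],[[0,0,0],0,1],[[0,0,0],0,1]]' --newtons 30

```text
time: 3.3
tool_pos: [0.4587, -0.4116, 0.2044]
tool_rot: [-3.142, 0.0, 1.756]
contact_force: [0.8, -0.2, 0.3]
opening: 0.0918
grip_force: 0.0
```

```bash
cat >> h.py <<'E'
def to(x,y,z,yaw):
    "shift in the tool's axes (present yaw) and turn"
    s=robot.observe(); M=rot(s['tool_rot']); e=R.from_matrix(M).as_euler('xyz')
    d=M.T@(np.array([x,y,z])-s['tool_pos'])
    t=-((yaw-e[2]+np.pi)%(2*np.pi)-np.pi)
    print('shift',d.round(4),'turn',round(t,3),'yaw',round(e[2],3),'pos',np.round(s['tool_pos'],4),'F',np.round(s['contact_force'],1),'q6',round(s['qpos'][5],2),'t',s['time'],'op',round(s['opening'],4))
E
python3 - <<'E'
from h import *
to(.463,-.41,.2,1.76)
p=shot('wrist'); save(p,'w1.png')
for t,z in [('handle',.058),('seat',.046),('press',0)]:
    print(t,[(np.round(d['at']).tolist(),round(d['p'],2),onz(p,d['at'],z)[:2].round(4).tolist()) for d in robot.tip_of(p,t) if d['p']>.2])
E
```

```text
shift [0.0008 0.0045 0.0044] turn -0.004 yaw 1.756 pos [ 0.4587 -0.4116  0.2044] F [ 0.8 -0.2  0.3] q6 -1.04 t 3.3 op 0.0918
handle [([291.0, 197.0], 0.55, [0.4715, -0.4183])]
seat [([284.0, 308.0], 0.56, [0.4916, -0.5618])]
press [([290.0, 168.0], 0.81, [0.4681, -0.3981])]
```

View pics/w1.png

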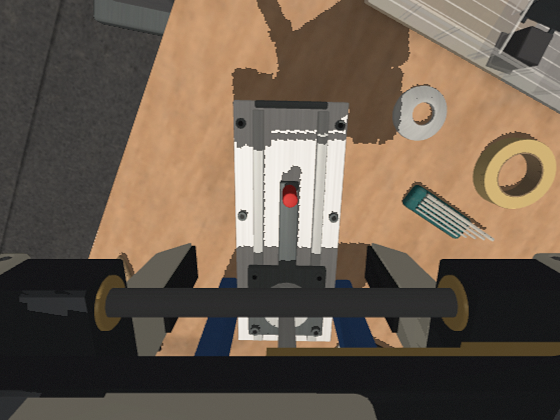

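Wrist view: red handle top at about (290,198), base front edge corners at (234,102) and (348,102), base holes at (241,124) and (340,126), seat at (284,300).

```bash
python3 - <<'E'
from h import *
p=shot('wrist')
g=[onz(p,u,.01)[:2] for u in [(234,102),(348,102),(241,124),(340,126),(242,215),(334,216)]]
print(np.round(g,4).tolist(), np.linalg.norm(g[1]-g[0]))
a=(g[4]+g[5]-g[2]-g[3])/2; c=g[1]-g[0]
print('dir',a/np.linalg.norm(a),'across',c/np.linalg.norm(c), 'origin?',((g[0]+g[1])/2))
print('handle top',onz(p,(290,199),.073))
C=np.linalg.inv(p['V'])[:3,3]; print(C)
E
```

```text
[[0.3919, -0.3351], [0.5169, -0.3114], [0.4032, -0.3572], [0.5144, -0.3383], [0.4208, -0.4647], [0.5329, -0.4448]] 0.12724424404965118
dir [ 0.16677469 -0.98599503] across [0.98245301 0.18651026] origin? [ 0.45441506 -0.32322471]
handle top [ 0.4700794  -0.41685988  0.073     ]
[ 0.44489341 -0.3340438   0.38562135]
```

carry_out --commands '[[[-0.004,0.005,0.02],0,1],[[-0.004,0.0055,0.03],0,1],[[0,0,0.03],0,1],[[0,0,0.03],0,1],[[0,0,0.025],0,1],[[0,0,0.011],0,1],[[0,0,0],0,1],[[0,0,0],0,0],[[0,0,0],0,0],[[0,0,0],0,0],[[0,0,0],0,0],[[0,0,0],0,0],[[0,0,0],0,0]]' --newtons 30

```text
time: 5.18
tool_pos: [0.4705, -0.4175, 0.0584]
tool_rot: [-3.142, 0.0, 1.76]
contact_force: [0.3, -0.0, 1.0]
opening: 0.0363
grip_force: 0.0
```

carry_out --commands '[[[0,0,0],0,0],[[0,0,0],0,0],[[0,0,0],0,0],[[0,0,0],0,0],[[0.005,0,0],0,0],[[0.01,0,0],0,0],[[0.015,0,0],0,0],[[0.015,0,0],0,0],[[0.015,0,0],0,0],[[0.015,0,0],0,0],[[0.015,0,0],0,0],[[0.015,0,0],0,0],[[0.015,0,0],0,0],[[0.01,0,0],0,0],[[0.01,0,0],0,0],[[0.005,0,0],0,0],[[0,0,0],0,0]]'

```text
time: 7.3
tool_pos: [0.4433, -0.275, 0.0585]
tool_rot: [3.142, 0.0, 1.76]
contact_force: [-0.5, 0.0, -0.9]
opening: 0.0005
grip_force: 0.0
```

```bash
python3 - <<'E'
from h import *
p=shot('wrist'); save(p,'w2.png')
for n in ('wrist','scene','side'):
  p=shot(n)
  for t,z in [('handle',.058),('seat',.046)]:
    print(n,t,[(np.round(d['at']).tolist(),round(d['p'],2),onz(p,d['at'],z)[:2].round(4).tolist()) for d in robot.tip_of(p,t) if d['p']>.2])
E
```

```text
wrist handle []
wrist seat []
scene handle [([270.0, 298.0], 0.21, [0.494, 0.1519])]
scene seat []
side handle [([236.0, 271.0], 0.87, [0.4693, -0.4087])]
side seat [([250.0, 314.0], 0.9, [0.4975, -0.5603])]
```

View pics/w2.png

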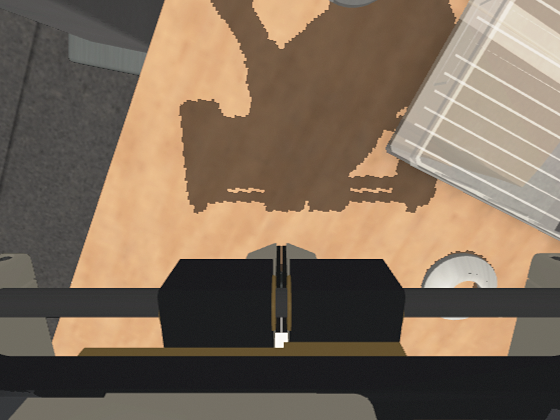

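Fingers closed on nothing (tips at (281,250)), with the handle still at the old place. Checking the wrist camera geometry against known things.

```bash
python3 - <<'E'
from h import *
p=shot('wrist'); s=robot.observe(); M=rot(s['tool_rot'])
for dz in (-.002,.017): print('tip proj',dz,proj(p,s['tool_pos']+M@[0,0,dz]))
for n in ('wrist','scene','side'):
  p=shot(n)
  print(n,[(np.round(d['at']).tolist(),round(d['p'],2),onz(p,d['at'],.007)[:2].round(4).tolist()) for d in robot.tip_of(p,'washer_1') if d['p']>.2])
p=shot('side'); 
print('side handle find',[(d['at'],d['p'],onz(p,d['at'],.058)) for d in robot.find_in(p,'handle')][:2], 'tool',proj(p,s['tool_pos']))
c=p['pixels'][220:340,190:310]; cv2.imwrite('pics/s2.png',cv2.cvtColor(cv2.resize(c,None,fx=5,fy=5,interpolation=cv2.INTER_CUBIC),cv2.COLOR_RGB2BGR))
E
```

```text
tip proj -0.002 [279.29730107 245.67513267]
tip proj 0.017 [279.42591333 234.09345622]
wrist [([462.0, 290.0], 0.66, [0.6033, -0.309])]
scene [([198.0, 366.0], 0.75, [0.5725, 0.3459]), ([244.0, 327.0], 0.69, [0.5281, 0.2195]), ([301.0, 269.0], 0.64, [0.4783, 0.0081]), ([326.0, 248.0], 0.62, [0.4462, -0.0866]), ([305.0, 183.0], 0.61, [0.6099, -0.3049]), ([270.0, 301.0], 0.57, [0.5071, 0.1298])]
side [([252.0, 192.0], 0.61, [0.5377, 0.1903]), ([232.0, 230.0], 0.58, [0.4598, -0.0995]), ([261.0, 178.0], 0.52, [0.5802, 0.3211]), ([248.0, 200.0], 0.48, [0.5206, 0.1174]), ([238.0, 215.0], 0.42, [0.4836, 0.0013])]
side handle find [([245.8, 313.9], 0.58, array([ 0.487148  , -0.57484895,  0.058     ]))] tool [225.63038354 243.85134509]
```

View pics/s2.png

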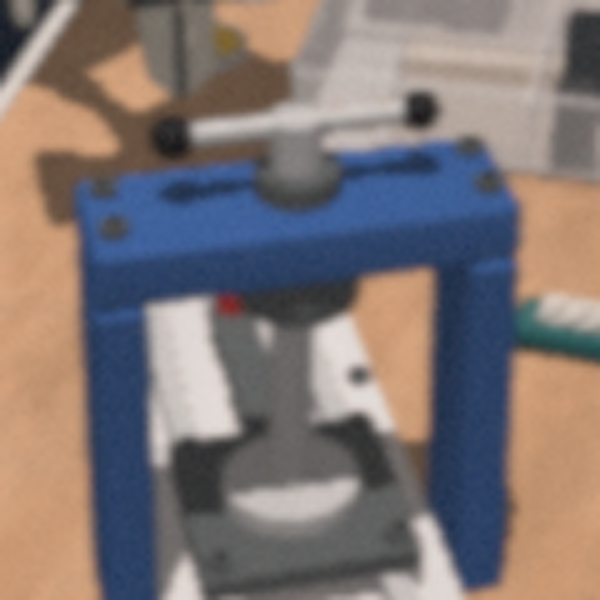

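carry_out --commands '[[[0,0,0],0,1],[[0,0,0],0,1],[[0,0,0],0,1],[[0,0,0],0,1],[[0,0,0],0,1],[[0,0,0],0,1],[[0,0,0],0,1],[[-0.03,0,0],0,1],[[-0.03,0,0],0,1],[[-0.03,0,0],0,1],[[-0.03,0,0],0,1],[[-0.025,0,0],0,1],[[0,0,0],0,1]]'

```text
time: 9.88
tool_pos: [0.4704, -0.4189, 0.0581]
tool_rot: [3.141, 0.001, 1.758]
contact_force: [-0.4, -0.1, -0.3]
opening: 0.0922
grip_force: 0.0
```

```bash
python3 - <<'E'
from h import *
p=shot('wrist'); save(p,'w3.png'); s=robot.observe(); print(s['tool_pos'],s['opening'],robot.tcp_to_tips)
print(proj(p,s['tool_pos']), proj(p,np.array([.4705,-.4175,.075])))
E
```

```text
[ 0.4701772  -0.41749572  0.05796754] 0.09209926127128722 0.017
[279.40511316 242.16974784] [279.84522111 254.25229311]
```

View pics/w3.png

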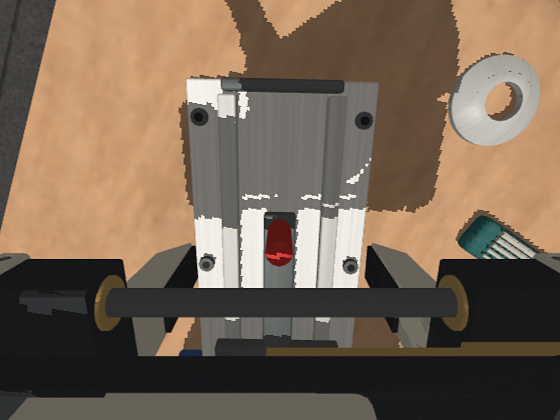

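The handle top is at (279,258), about where the camera predicted, but the finger tips show at (197,247). By my geometry that puts them about 35 mm higher than the stated tips, so they seem to have closed above the handle. Lowering 18 mm slowly and closing while watching the force.

carry_out --commands '[[[0,0,0.006],0,1],[[0,0,0.006],0,1],[[0,0,0.006],0,1],[[0,0,0],0,0],[[0,0,0],0,0],[[0,0,0],0,0],[[0,0,0],0,0],[[0,0,0],0,0],[[0,0,0],0,0],[[0,0,0],0,0],[[0,0,0],0,0],[[0,0,0],0,0],[[0,0,0],0,0],[[0,0,0],0,0],[[0,0,0],0,0]]'

```text
time: 11.8
tool_pos: [0.4689, -0.4178, 0.0404]
tool_rot: [-3.139, -0.001, 1.76]
contact_force: [-5.6, -1.0, 0.0]
opening: 0.0148
grip_force: 30.0
```

```bash
python3 - <<'E'
from h import *
p=shot('wrist'); save(p,'w4.png')
E
```

```text
(no output)
```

View pics/w4.png

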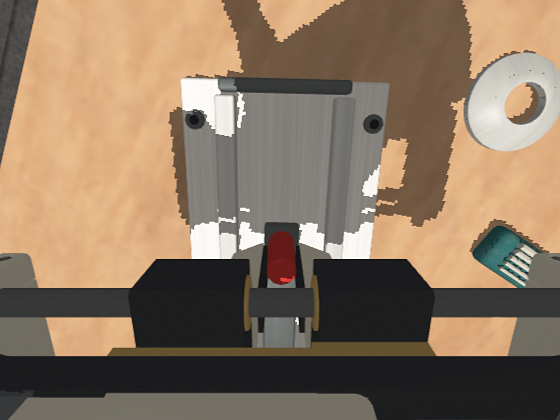

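Gripped: 30 N with the opening near 15 mm, handle (280,235–280) between the pads. Drawing out.

carry_out --commands '[[[0.005,0,0],0,0],[[0.01,0,0],0,0],[[0.015,0,0],0,0],[[0.015,0,0],0,0],[[0.015,0,0],0,0],[[0.015,0,0],0,0],[[0.015,0,0],0,0],[[0.015,0,0],0,0],[[0.015,0,0],0,0],[[0.01,0,0],0,0],[[0.01,0,0],0,0],[[0.01,0,0],0,0],[[0.005,0,0],0,0],[[0,0,0],0,0],[[0,0,0],0,0]]' --newtons 40

```text
time: 13.72
tool_pos: [0.4432, -0.2636, 0.0404]
tool_rot: [3.138, -0.0, 1.76]
contact_force: [9.2, 3.3, -6.7]
opening: 0.0144
grip_force: 40.0
```

carry_out --commands '[[[0.003,-0.001,0],0,0],[[0.003,-0.001,0],0,0],[[0.003,0,0],0,0],[[0.003,0,0],0,0],[[0,0,0],0,0]]'

```text
time: 14.35
tool_pos: [0.4415, -0.2533, 0.0405]
tool_rot: [3.134, 0.003, 1.759]
contact_force: [18.6, 2.1, -14.6]
opening: 0.0146
grip_force: 40.0
```

carry_out --commands '[[[0,0.002,0],0,0],[[0,0.002,0.001],0,0],[[0.003,0,0.001],0,0],[[0.003,0,0],0,0],[[0,0,0],0,0]]'

```text
time: 14.98
tool_pos: [0.4417, -0.2532, 0.0403]
tool_rot: [3.139, 0.012, 1.761]
contact_force: [-3.1, -24.6, -0.6]
opening: 0.0146
grip_force: 40.0
```

```bash
python3 - <<'E'
from h import *
for n in ('scene','side'):
  p=shot(n)
  for t,z in [('handle',.058),('seat',.046),('press',0)]:
    print(n,t,[(np.round(d['at']).tolist(),round(d['p'],2),onz(p,d['at'],z)[:2].round(4).tolist()) for d in robot.tip_of(p,t) if d['p']>.2])
E
```

```text
scene handle [([352.0, 199.0], 0.53, [0.4344, -0.2483])]
scene seat []
scene press [([358.0, 177.0], 0.96, [0.4662, -0.4124])]
side handle [([226.0, 239.0], 0.64, [0.4447, -0.2484])]
side seat [([233.0, 274.0], 0.84, [0.4623, -0.4032])]
side press [([232.0, 231.0], 0.41, [0.4629, -0.096])]
```

carry_out --commands '[[[-0.003,0,0],0,0],[[-0.003,0,0],0,0],[[0,0,0],0,1],[[0,0,0],0,1],[[0,0,0],0,1],[[0,0,0],0,1],[[0,0,0],0,1],[[0,0,0],0,1],[[0,0,0],0,1],[[0,0,-0.03],0,1],[[0,0,-0.05],0,1],[[0,0,-0.05],0,1],[[0,0,-0.05],0,1],[[-0.03,0,-0.02],0,1],[[-0.03,0,0],0,1],[[0,0,0],0,1],[[0,0,0],0,1]]'

```text
time: 17.5
tool_pos: [0.452, -0.3113, 0.2379]
tool_rot: [-3.141, -0.001, 1.76]
contact_force: [-0.5, -0.5, 0.9]
opening: 0.0918
grip_force: 0.0
```

```bash
python3 - <<'E'
from h import *
print(robot.observe()['tool_pos'])
p=shot('wrist'); save(p,'w5.png')
for t,z in [('handle',.058),('seat',.046),('washer_1',.007)]:
    print(t,[(np.round(d['at']).tolist(),round(d['p'],2),onz(p,d['at'],z)[:2].round(4).tolist()) for d in robot.tip_of(p,t) if d['p']>.2])
e=np.array([.4665,-.396,.046]); print(proj(p,e),proj(p,e+[0,0,.096]))
E
```

```text
[ 0.45200645 -0.31134618  0.23792962]
handle [([281.0, 129.0], 0.92, [0.4418, -0.2525])]
seat [([279.0, 249.0], 0.93, [0.4674, -0.3995])]
washer_1 [([394.0, 191.0], 0.56, [0.6047, -0.3065])]
[278.90350198 246.39543703] [278.27497136 286.22571623]
```

View pics/w5.png

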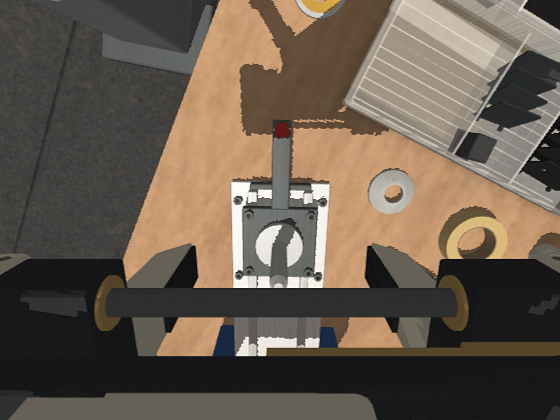

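Seat at (279,249) and handle at (281,129), agreeing with the pose where I gripped, so camera and tool agree in xy. Next the crown-up washer at (392,191).

carry_out --commands '[[[-0.006,0.0375,0],0,1],[[-0.006,0.0375,0],0,1],[[-0.006,0.0375,0],0,1],[[-0.006,0.0375,0],0,1],[[0,0,0.01],-0.163,1],[[0,0,0.01],-0.163,1],[[0,0,0.01],-0.163,1],[[0,0,0.01],-0.163,1],[[0,0,0.01],-0.163,1],[[0,0,0.01],-0.163,1],[[0,0,0.01],-0.163,1],[[0,0,0.01],0,1],[[0,0,0],0,1],[[0,0,0],0,1]]'

```text
time: 19.45
tool_pos: [0.6044, -0.3074, 0.1588]
tool_rot: [-3.141, 0.001, 2.899]
contact_force: [-0.1, -0.0, -0.6]
opening: 0.0919
grip_force: 0.0
```

```bash
cat >> h.py <<'E'
def washers(p,mn=.2):
    o=[]
    for d in robot.tip_of(p,'washer_1'):
        if d['p']>mn:
            u=np.round(d['at']).astype(int); x=onz(p,d['at'],.007)
            o.append((u.tolist(),round(d['p'],2),x[:2].round(4).tolist()))
    return o
E
python3 - <<'E'
from h import *
to(.605,-.3065,.15,2.9)
p=shot('wrist'); save(p,'w6.png'); print(washers(p))
s=robot.observe(); M=rot(s['tool_rot'])
for z in (-.02,0,.017): print(z,[proj(p,s['tool_pos']+M@[x,.046,z]).round(0).tolist() for x in (-.0095,.0095)])
E
```

```text
shift [-0.0004  0.001   0.0088] turn -0.001 yaw 2.899 pos [ 0.6044 -0.3074  0.1588] F [-0.1 -0.  -0.6] q6 -1.91 t 19.45 op 0.0919
[([279, 185], 0.75, [0.6023, -0.3081])]
-0.02 [[362.0, 273.0], [364.0, 242.0]]
0 [[354.0, 257.0], [356.0, 229.0]]
0.017 [[349.0, 246.0], [350.0, 219.0]]
```

View pics/w6.png

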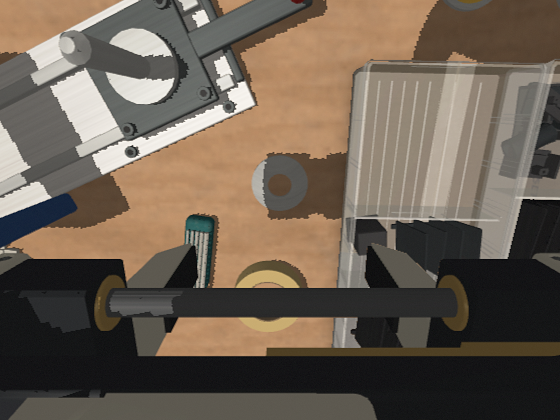

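Crown-up washer at (280,183), 70 mm from the tray wall at column 345, tape at (268,297), key holder at (200,245). Turning so that the fingers close along x here, then descending to a TCP height that is safe under either reading of the tips.

carry_out --commands '[[[0,0,0],0.166,1],[[0,0,0],0.166,1],[[0,0,0],0.166,1],[[0,0,0],0.166,1],[[0,0,0],0.166,1],[[0,0,0],0.166,1],[[0,0,0],0.166,1],[[0,0,0],0.166,1],[[0,0,0.03],0,1],[[0,0,0.04],0,1],[[0,0,0.04],0,1],[[0,0,0.02],0,1],[[0,0,0.007],0,1],[[0,0,0],0,1],[[0,0,0],0,1]]'

```text
time: 21.42
tool_pos: [0.605, -0.3079, 0.0229]
tool_rot: [3.139, 0.001, 1.573]
contact_force: [0.0, 0.2, 0.7]
opening: 0.0919
grip_force: 0.0
```

```bash
python3 - <<'E'
from h import *
to(.603,-.308,-.016,1.571)
p=shot('wrist'); save(p,'w7.png'); print(washers(p))
print(proj(p,np.array([.603,-.308,.007])),proj(p,np.array([.603,-.308,.014])))
p=shot('side'); save(p,'s7.png')
E
```

```text
shift [-0.     -0.0021  0.0389] turn 0.002 yaw 1.573 pos [ 0.605  -0.3079  0.0229] F [0.  0.2 0.7] q6 -0.59 t 21.425 op 0.0919
[([272, 237], 0.65, [0.5999, -0.3092])]
[276.41106153 235.05597367] [276.29022843 239.14819339]
```

View pics/w7.png

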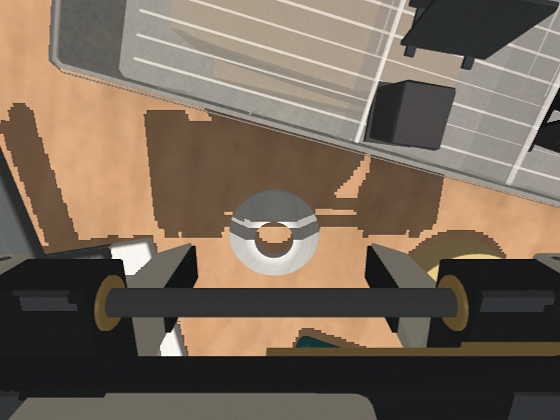

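The washer is seen at (274,232), in line, and the fingers clearly still stand above it. Going down by small steps, with a slight turn for tray clearance.

carry_out --commands '[[[0,-0.004,0.01],0.07,1],[[0,0,0.01],0,1],[[0,0,0.005],0,1],[[0,0,0.004],0,1],[[0,0,0],0,1]]'

```text
time: 22.2
tool_pos: [0.6002, -0.3074, -0.0079]
tool_rot: [-3.141, -0.0, 1.503]
contact_force: [0.1, 0.1, 0.5]
opening: 0.0919
grip_force: 0.0
```

carry_out --commands '[[[0,0,0.004],0,1],[[0,0,0.003],0,1],[[0,0,0],0,1]]'

```text
time: 22.58
tool_pos: [0.6, -0.3073, -0.0149]
tool_rot: [-3.141, -0.0, 1.503]
contact_force: [0.1, -0.6, -0.5]
opening: 0.0917
grip_force: 0.0
```

carry_out --commands '[[[0,0,0.002],0,1],[[0,0,0.001],0,1],[[0,0,0],0,1]]'

```text
time: 22.95
tool_pos: [0.6002, -0.3074, -0.0177]
tool_rot: [-3.141, 0.0, 1.503]
contact_force: [0.7, -0.3, 0.7]
opening: 0.0919
grip_force: 0.0
```

carry_out --commands '[[[0,0,0.001],0,1],[[0,0,0.001],0,1],[[0,0,0],0,1]]'

```text
time: 23.32
tool_pos: [0.6002, -0.3074, -0.0197]
tool_rot: [-3.141, 0.0, 1.503]
contact_force: [-0.6, -1.4, 0.4]
opening: 0.0919
grip_force: 0.0
```

carry_out --commands '[[[0,0,0.001],0,1],[[0,0,0.001],0,1],[[0,0,0],0,1]]'

```text
time: 23.7
tool_pos: [0.6001, -0.3074, -0.0217]
tool_rot: [-3.141, -0.0, 1.503]
contact_force: [0.5, 0.4, 1.0]
opening: 0.0919
grip_force: 0.0
```

carry_out --commands '[[[0,0,0.001],0,1],[[0,0,0.001],0,1],[[0,0,0],0,1]]'

```text
time: 24.08
tool_pos: [0.6003, -0.3075, -0.022]
tool_rot: [3.141, 0.001, 1.503]
contact_force: [-3.1, 2.4, 9.7]
opening: 0.0921
grip_force: 4.7
```

```bash
python3 - <<'E'
from h import *
print(robot.observe()['contact_force'],robot.observe()['tool_pos'])
p=shot('wrist'); c=p['pixels'][150:350,130:430]; q=shot('side'); u=proj(q,np.array([.6,-.307,.01])).astype(int); print(u)
e=q['pixels'][u[1]-50:u[1]+30,u[0]-60:u[0]+60]
a=cv2.resize(c,(600,400)); b=cv2.resize(e,(300,200),interpolation=cv2.INTER_CUBIC)
b=np.pad(b,((0,0),(0,300),(0,0))); cv2.imwrite('pics/c8.png',cv2.cvtColor(np.vstack([a,b]),cv2.COLOR_RGB2BGR))
E
```

```text
[-3.07539158  2.36374199  9.66649646] [ 0.60031616 -0.30753238 -0.02199484]
[283 263]
```

View pics/c8.png

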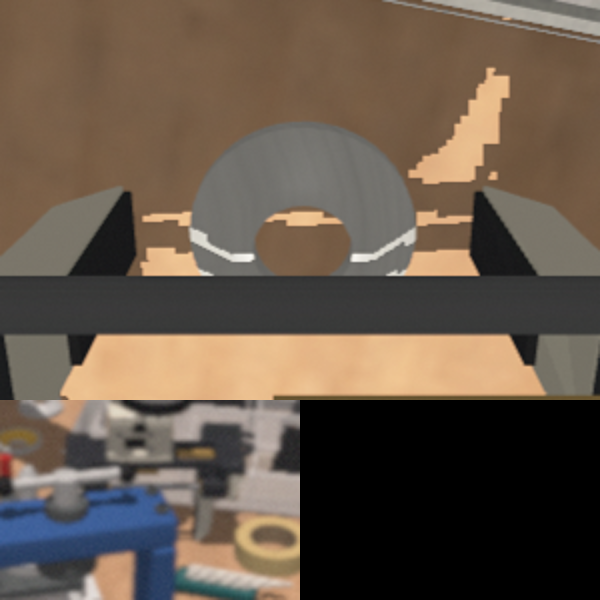

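Table touched at TCP z ≈ −0.022, so the tips really stand 22 mm behind the TCP. The washer (bore at zoomed (303,240)) sits centred between the pads. Raising 2 mm and closing.

carry_out --commands '[[[0,0,-0.0015],0,1],[[0,0,-0.0015],0,1],[[0,0,0],0,0.4],[[0,0,0],0,0.4],[[0,0,0],0,0.4],[[0,0,0],0,0.4],[[0,0,0],0,0.4],[[0,0,0],0,0.4],[[0,0,0],0,0.4],[[0,0,0],0,0.4]]' --newtons 30

```text
time: 25.42
tool_pos: [0.6001, -0.3074, -0.0207]
tool_rot: [-3.141, -0.0, 1.503]
contact_force: [-0.1, 0.7, -1.1]
opening: 0.0585
grip_force: 30.0
```

carry_out --commands '[[[0,0,-0.01],0,0.4],[[0,0,-0.025],0,0.4],[[0,0,-0.04],0,0.4],[[0,0,-0.04],0,0.4],[[0,0,-0.04],0,0.4],[[0,0,-0.01],0,0.4],[[-0.02,-0.025,0],0,0.4],[[-0.02,-0.025,0],0,0.4],[[-0.02,-0.025,0],0,0.4],[[-0.02,-0.025,0],0,0.4],[[-0.02,-0.025,0],0,0.4],[[0,0,0],0,0.4],[[0,0,0],0,0.4],[[0,0,0],0,0.4]]'

```text
time: 27.18
tool_pos: [0.4693, -0.3979, 0.144]
tool_rot: [-3.141, -0.001, 1.504]
contact_force: [0.3, 0.2, -1.8]
opening: 0.0579
grip_force: 30.0
```

```bash
python3 - <<'E'
from h import *
s=robot.observe(); t=s['tool_pos']; to(.467,-.398,.13,1.503); print(s['grip_force'])
p=shot('wrist'); 
print([(np.round(d['at']),round(d['p'],2),onz(p,d['at'],t[2]+.0275).round(4)) for d in robot.tip_of(p,'washer_1')][:3])
print([(np.round(d['at']),round(d['p'],2),onz(p,d['at'],.046).round(4)) for d in robot.tip_of(p,'seat')][:2], proj(p,t+[0,0,.0275]), proj(p,np.array([.467,-.398,.142])))
c=p['pixels'][130:430,130:430]; cv2.imwrite('pics/c9.png',cv2.cvtColor(cv2.resize(c,None,fx=2,fy=2),cv2.COLOR_RGB2BGR))
E
```

```text
shift [-0.0003 -0.0023  0.014 ] turn 0.001 yaw 1.504 pos [ 0.4693 -0.3979  0.144 ] F [ 0.3  0.2 -1.8] q6 -0.76 t 27.175 op 0.0579
29.99982290844855
[]
[(array([276., 200.]), 0.82, array([ 0.4655, -0.3961,  0.046 ]))] [279.19366411 265.57857269] [275.68405971 243.8587633 ]
```

View pics/c9.png

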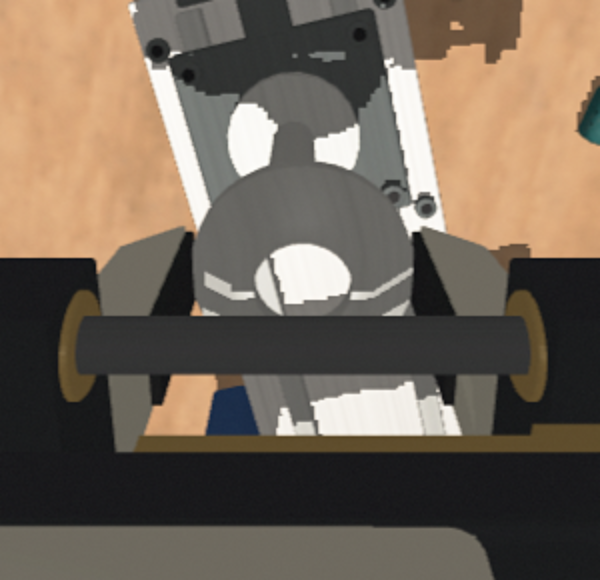

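Held washer's bore is at zoomed (303,276), agreeing with the tool centre to about 1 mm. The seat below is at zoomed (293,135). Lowering gently onto the arbor.

carry_out --commands '[[[0,-0.003,0.01],0,0.4],[[0,0,0.01],0,0.4],[[0,0,0.006],0,0.4],[[0,0,0.006],0,0.4],[[0,0,0],0,0.4]]'

```text
time: 27.95
tool_pos: [0.4655, -0.3983, 0.1118]
tool_rot: [-3.141, -0.001, 1.503]
contact_force: [0.6, -1.2, -0.8]
opening: 0.0586
grip_force: 30.0
```

carry_out --commands '[[[0,0,0.005],0,0.4],[[0,0,0.005],0,0.4],[[0,0,0],0,0.4]]'

```text
time: 28.32
tool_pos: [0.4655, -0.3983, 0.1019]
tool_rot: [-3.141, -0.001, 1.503]
contact_force: [0.3, 0.3, -1.5]
opening: 0.058
grip_force: 30.0
```

carry_out --commands '[[[0,0,0.005],0,0.4],[[0,0,0.005],0,0.4],[[0,0,0],0,0.4]]'

```text
time: 28.7
tool_pos: [0.4655, -0.3983, 0.0918]
tool_rot: [-3.141, -0.001, 1.503]
contact_force: [0.6, 0.4, -1.0]
opening: 0.0583
grip_force: 30.0
```

carry_out --commands '[[[0,0,0.004],0,0.4],[[0,0,0.004],0,0.4],[[0,0,0.004],0,0.4],[[0,0,0],0,0.4]]'

```text
time: 29.2
tool_pos: [0.4655, -0.3983, 0.08]
tool_rot: [-3.141, -0.0, 1.503]
contact_force: [-0.2, 0.8, -1.4]
opening: 0.0583
grip_force: 30.0
```

carry_out --commands '[[[0,0,0.004],0,0.4],[[0,0,0.004],0,0.4],[[0,0,0],0,0.4]]'

```text
time: 29.58
tool_pos: [0.4655, -0.3984, 0.072]
tool_rot: [-3.141, -0.0, 1.503]
contact_force: [-0.3, 0.4, -0.9]
opening: 0.0582
grip_force: 30.0
```

carry_out --commands '[[[0,0,0.004],0,0.4],[[0,0,0.004],0,0.4],[[0,0,0],0,0.4]]'

```text
time: 29.95
tool_pos: [0.4655, -0.3983, 0.064]
tool_rot: [-3.141, -0.0, 1.503]
contact_force: [0.2, -0.2, -0.3]
opening: 0.0584
grip_force: 30.0
```

carry_out --commands '[[[0,0,0.003],0,0.4],[[0,0,0.003],0,0.4],[[0,0,0],0,0.4]]'

```text
time: 30.32
tool_pos: [0.4656, -0.3984, 0.0581]
tool_rot: [-3.141, -0.0, 1.503]
contact_force: [0.3, 0.0, -1.2]
opening: 0.0582
grip_force: 30.0
```

carry_out --commands '[[[0,0,0],0,0.75],[[0,0,0],0,1],[[0,0,0],0,1],[[0,0,0],0,1],[[0,0,0],0,1],[[0,0,-0.03],0,1],[[0,0,-0.04],0,1],[[0,0,-0.04],0,1],[[0,0,-0.04],0,1],[[0.02,0,-0.02],0,1],[[0.03,0,0],0,1],[[0.02,0,0],0,1],[[0,0,0],0,1],[[0,0,0],0,1]]'

```text
time: 32.08
tool_pos: [0.4704, -0.3289, 0.228]
tool_rot: [-3.141, 0.0, 1.503]
contact_force: [0.1, 0.7, 0.8]
opening: 0.0919
grip_force: 0.0
```

```bash
python3 - <<'E'
from h import *
print(robot.observe()['tool_pos'])
p=shot('wrist'); print(washers(p))
save(p,'w10.png')
for n in ('scene','side'): print(n,washers(shot(n)))
E
```

```text
[ 0.47042546 -0.32891627  0.22802273]
[([282, 241], 0.88, [0.4672, -0.4191])]
scene [([272, 297], 0.93, [0.5074, 0.1195]), ([356, 167], 0.73, [0.4891, -0.4516]), ([300, 270], 0.69, [0.4811, 0.0127]), ([242, 328], 0.68, [0.5314, 0.2226]), ([196, 370], 0.59, [0.5704, 0.3545]), ([325, 248], 0.5, [0.4488, -0.0857])]
side [([233, 231], 0.61, [0.4644, -0.1102]), ([238, 214], 0.54, [0.4807, 0.0066]), ([250, 189], 0.48, [0.5327, 0.2204]), ([249, 200], 0.45, [0.5228, 0.1199]), ([262, 177], 0.35, [0.5834, 0.3338])]
```

View pics/w10.png

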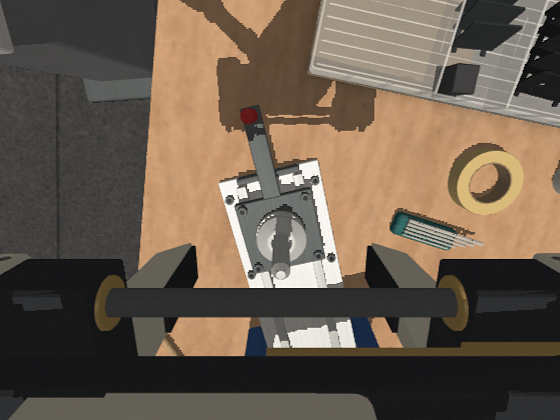

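Washer seated at (282,238), flat round the arbor. Next is the nearest yellow-up washer.

carry_out --commands '[[[0.035,-0.005,0],-0.175,1],[[0.04,0,0],0,1],[[0.04,0,0],0,1],[[0.04,0,0],0,1],[[0.04,0,0],0,1],[[0.03,0,0],0,1],[[0,0,0],-0.175,1],[[0,0,0],-0.175,1],[[0,0,0],-0.175,1],[[0,0,0],-0.175,1],[[0,0,0.02],-0.175,1],[[0,0,0.02],-0.175,1],[[0,0,0.02],-0.172,1],[[0,0,0.01],0,1],[[0,0,0],0,1],[[0,0,0],0,1]]'

```text
time: 34.38
tool_pos: [0.4481, -0.1047, 0.1591]
tool_rot: [-3.141, 0.001, 2.898]
contact_force: [0.5, -0.1, 0.4]
opening: 0.0919
grip_force: 0.0
```

```bash
cat >> h.py <<'E'
def look(hollow):
    "wrist: washer nearest the tool by network and by colour"
    s=robot.observe(); t=s['tool_pos']; p=shot('wrist'); w=washers(p); print(w)
    h=cv2.cvtColor(p['pixels'],cv2.COLOR_RGB2HSV)
    if not w: print('none'); to(*t,2.9); return
    b=min(w,key=lambda a:np.hypot(*(np.array(a[2])-t[:2])))
    m=cv2.inRange(h,(20,120,90),(35,255,255)); n,l,st,c=cv2.connectedComponentsWithStats(m)
    for i in range(1,n):
        if st[i,4]>150:
            x,y,ww,hh=st[i,:4]; print('yellow',[x,y,ww,hh],onz(p,(x+ww/2,y+hh/2),.010)[:2].round(4))
    to(b[2][0],b[2][1],-.015 if hollow else -.0205,2.9)
E
python3 -c "
from h import *; look(True)"
```

```text
[([390, 192], 0.92, [0.4829, 0.0073]), ([288, 192], 0.76, [0.4568, -0.0981]), ([503, 193], 0.57, [0.5133, 0.1252])]
yellow [np.int32(265), np.int32(171), np.int32(47), np.int32(46)] [ 0.4577 -0.0984]
shift [-0.0066  0.0086  0.1741] turn -0.001 yaw 2.899 pos [ 0.4481 -0.1047  0.1591] F [ 0.1 -0.2 -0. ] q6 -1.72 t 34.475 op 0.0915
```

carry_out --commands '[[[-0.007,0.0085,0.02],0,1],[[0,0,0.04],0,1],[[0,0,0.04],0,1],[[0,0,0.04],0,1],[[0,0,0.02],0,1],[[0,0,0.01],0,1],[[0,0,0.004],0,1],[[0,0,0],0,1],[[0,0,0],0,0.4],[[0,0,0],0,0.4],[[0,0,0],0,0.4],[[0,0,0],0,0.4],[[0,0,0],0,0.4],[[0,0,0],0,0.4],[[0,0,-0.005],0,0.4],[[0,0,-0.02],0,0.4],[[0,0,-0.035],0,0.4],[[0,0,-0.04],0,0.4],[[0,0,-0.04],0,0.4],[[0,0,-0.02],0,0.4]]'

```text
time: 36.98
tool_pos: [0.457, -0.0981, 0.1466]
tool_rot: [-3.141, 0.003, 2.9]
contact_force: [-0.5, -0.5, -2.3]
opening: 0.0587
grip_force: 30.0
```

```bash
python3 -c "
from h import *; to(.4655,-.398,.15,2.9)
s=robot.observe();t=s['tool_pos'];p=shot('wrist');print(s['grip_force'],proj(p,t+[0,0,.022]),[(d['at'],d['p']) for d in robot.tip_of(p,'washer_1')][:4])
h=cv2.cvtColor(p['pixels'],cv2.COLOR_RGB2HSV);m=cv2.inRange(h,(20,120,90),(35,255,255)); n,l,st,c=cv2.connectedComponentsWithStats(m); print(st[st[:,4]>150].tolist())"
```

```text
shift [-0.0801 -0.2891 -0.003 ] turn -0.0 yaw 2.9 pos [ 0.457  -0.0981  0.1466] F [-0.5 -0.5 -2.3] q6 -1.7 t 36.975 op 0.0587
29.99979511136189 [280.03185568 258.98337751] [([504.5, 186.9], 0.95), ([278.3, 258.3], 0.9), ([387.7, 187.6], 0.67)]
[[0, 0, 560, 420, 230182], [234, 221, 95, 67, 3829]]
```

carry_out --commands '[[[-0.01,-0.036,0],0,0.4],[[-0.01,-0.036,0],0,0.4],[[-0.01,-0.036,0],0,0.4],[[-0.01,-0.036,0],0,0.4],[[-0.01,-0.036,0],0,0.4],[[-0.01,-0.036,0],0,0.4],[[-0.01,-0.036,0],0,0.4],[[-0.01,-0.037,0],0,0.4],[[0,0,0],0,0.4],[[0,0,0],0,0.4],[[0,0,0.01],0,0.4],[[0,0,0.01],0,0.4],[[0,0,0.006],0,0.4],[[0,0,0.006],0,0.4],[[0,0,0],0,0.4]]'

```text
time: 38.95
tool_pos: [0.4647, -0.3974, 0.1119]
tool_rot: [3.141, -0.001, 2.9]
contact_force: [0.9, 0.5, -1.9]
opening: 0.0588
grip_force: 30.0
```

carry_out --commands '[[[0,0,0.006],0,0.4],[[0,0,0.006],0,0.4],[[0,0,0.006],0,0.4],[[0,0,0.006],0,0.4],[[0,0,0.006],0,0.4],[[0,0,0.006],0,0.4],[[0,0,0.006],0,0.4],[[0,0,0.006],0,0.4],[[0,0,0.003],0,0.4],[[0,0,0],0,0.4]]'

```text
time: 40.2
tool_pos: [0.4648, -0.3976, 0.0612]
tool_rot: [3.141, -0.0, 2.9]
contact_force: [0.7, 0.1, -1.7]
opening: 0.0584
grip_force: 30.0
```

carry_out --commands '[[[0,0,0],0,1],[[0,0,0],0,1],[[0,0,0],0,1],[[0,0,0],0,1],[[0,0,-0.02],0,1],[[0,0,-0.04],0,1],[[0,0,-0.04],0,1],[[0,0,-0.02],0,1],[[0.01,0.04,0],0,1],[[0.01,0.04,0],0,1],[[0.01,0.04,0],0,1],[[0.01,0.04,0],0,1],[[0.01,0.04,0],0,1],[[0.01,0.04,0],0,1],[[0.01,0.04,0],0,1],[[0.01,0.04,0],0,1],[[0,0.04,0],0,1],[[0,0.03,0],0,1],[[0,0,0],0,1],[[0,0,0],0,1]]'

```text
time: 42.7
tool_pos: [0.4804, -0.0004, 0.1814]
tool_rot: [-3.141, 0.0, 2.9]
contact_force: [-0.2, 0.5, -0.4]
opening: 0.0919
grip_force: 0.0
```

```bash
python3 -c "
from h import *; look(False)"
```

```text
[([394, 183], 0.96, [0.5124, 0.1247]), ([488, 175], 0.89, [0.5282, 0.2286]), ([292, 181], 0.88, [0.4827, 0.0123])]
yellow [np.int32(471), np.int32(155), np.int32(46), np.int32(45)] [0.5322 0.2332]
shift [0.001  0.0133 0.2019] turn -0.001 yaw 2.899 pos [ 0.4804 -0.0008  0.1814] F [-0.8  0.5  0.6] q6 -1.49 t 42.8 op 0.0919
```

carry_out --commands '[[[0.001,0.011,0.03],0,1],[[0,0,0.05],0,1],[[0,0,0.05],0,1],[[0,0,0.04],0,1],[[0,0,0.018],0,1],[[0,0,0.01],0,1],[[0,0,0.004],0,1],[[0,0,0],0,1],[[0,0,0],0,0.4],[[0,0,0],0,0.4],[[0,0,0],0,0.4],[[0,0,0],0,0.4],[[0,0,0],0,0.4],[[0,0,0],0,0.4],[[0,0,-0.005],0,0.4],[[0,0,-0.02],0,0.4],[[0,0,-0.035],0,0.4],[[0,0,-0.04],0,0.4],[[0,0,-0.04],0,0.4],[[0,0,-0.02],0,0.4]]'

```text
time: 45.3
tool_pos: [0.4828, 0.0109, 0.1416]
tool_rot: [3.141, 0.003, 2.9]
contact_force: [-0.2, -0.5, -1.2]
opening: 0.0583
grip_force: 30.0
```

```bash
cat >> h.py <<'E'
def held(hollow):
    to(.4655,-.398,.15,2.9)
    s=robot.observe();t=s['tool_pos'];p=shot('wrist');print(s['grip_force'],proj(p,t+[0,0,.022 if hollow else .0275]),[(d['at'],d['p']) for d in robot.tip_of(p,'washer_1')][:4])
    q=shot('side'); print(washers(q,.15), [(d['at'],round(d['p'],2)) for d in robot.tip_of(q,'seat')][:2])
E
python3 -c "
from h import *; held(False)"
```

```text
shift [-0.0811 -0.4012 -0.0082] turn -0.0 yaw 2.9 pos [0.4828 0.0109 0.1416] F [-0.2 -0.5 -1.2] q6 -1.47 t 45.3 op 0.0583
29.999761255457997 [280.02646058 263.62512265] [([279.6, 270.3], 0.82), ([394.5, 189.3], 0.62), ([500.1, 179.9], 0.58)]
[([245, 202], 0.62, [0.5088, 0.1061]), ([240, 170], 0.46, [0.4983, 0.4231]), ([259, 179], 0.43, [0.5728, 0.3171])] [([233.3, 272.3], 0.83)]
```

```bash
python3 -c "
from h import *
s=robot.observe();t=s['tool_pos'];M=rot(s['tool_rot']);p=shot('wrist')
for z in (-.0205,-.0265): print(proj(p,t+M@[.03,0,z]))
h=cv2.cvtColor(p['pixels'],cv2.COLOR_RGB2HSV)
for c in (270,280,290): print(c,[(r,int(h[r,c,1])) for r in range(190,290,4)])
"
```

```text
[280.00300252 205.57042192]
[279.97109131 208.95265648]
270 [(190, 104), (194, 106), (198, 108), (202, 108), (206, 105), (210, 100), (214, 110), (218, 10), (222, 14), (226, 14), (230, 11), (234, 14), (238, 9), (242, 11), (246, 14), (250, 11), (254, 12), (258, 10), (262, 81), (266, 34), (270, 34), (274, 35), (278, 13), (282, 11), (286, 22)]
280 [(190, 105), (194, 103), (198, 109), (202, 108), (206, 106), (210, 105), (214, 114), (218, 15), (222, 14), (226, 11), (230, 16), (234, 13), (238, 11), (242, 11), (246, 11), (250, 11), (254, 14), (258, 108), (262, 100), (266, 29), (270, 30), (274, 30), (278, 30), (282, 31), (286, 18)]
290 [(190, 105), (194, 104), (198, 107), (202, 110), (206, 104), (210, 103), (214, 109), (218, 10), (222, 18), (226, 14), (230, 11), (234, 14), (238, 11), (242, 16), (246, 14), (250, 13), (254, 14), (258, 21), (262, 102), (266, 31), (270, 29), (274, 30), (278, 28), (282, 30), (286, 21)]
```

carry_out --commands '[[[-0.0078,-0.04,0],0,0.4],[[-0.0078,-0.04,0],0,0.4],[[-0.0078,-0.04,0],0,0.4],[[-0.0078,-0.04,0],0,0.4],[[-0.0078,-0.04,0],0,0.4],[[-0.0078,-0.04,0],0,0.4],[[-0.0078,-0.04,0],0,0.4],[[-0.0078,-0.04,0],0,0.4],[[-0.0078,-0.04,0],0,0.4],[[-0.0078,-0.041,0],0,0.4],[[0,0,0],0,0.4],[[0,0,0],0,0.4],[[0,0,0.01],0,0.4],[[0,0,0.01],0,0.4],[[0,0,0.006],0,0.4],[[0,0,0.004],0,0.4],[[0,0,0],0,0.4]]'

```text
time: 47.72
tool_pos: [0.4619, -0.3968, 0.1092]
tool_rot: [3.141, -0.0, 2.9]
contact_force: [-0.6, 0.2, -1.5]
opening: 0.0579
grip_force: 30.0
```

carry_out --commands '[[[0,0,0.005],0,0.4],[[0,0,0.005],0,0.4],[[0,0,0.004],0,0.4],[[0,0,0],0,0.4]]'

```text
time: 48.22
tool_pos: [0.4618, -0.3968, 0.0949]
tool_rot: [3.141, -0.001, 2.9]
contact_force: [1.3, 0.3, -1.6]
opening: 0.0581
grip_force: 30.0
```

carry_out --commands '[[[0,0,0.006],0,0.4],[[0,0,0.006],0,0.4],[[0,0,0.006],0,0.4],[[0,0,0.006],0,0.4],[[0,0,0.006],0,0.4],[[0,0,0.004],0,0.4],[[0,0,0],0,0.4]]'

```text
time: 49.1
tool_pos: [0.4618, -0.3968, 0.0611]
tool_rot: [3.141, -0.001, 2.9]
contact_force: [-0.1, 0.9, -1.6]
opening: 0.0579
grip_force: 30.0
```

carry_out --commands '[[[0,0,0],0,1],[[0,0,0],0,1],[[0,0,0],0,1],[[0,0,0],0,1],[[0,0,-0.02],0,1],[[0,0,-0.04],0,1],[[0,0,-0.04],0,1],[[0.01,0.02,-0.01],0,1],[[0.01,0.045,0],0,1],[[0.01,0.05,0],0,1],[[0.01,0.05,0],0,1],[[0.01,0.05,0],0,1],[[0.01,0.05,0],0,1],[[0.01,0.05,0],0,1],[[0.01,0.05,0],0,1],[[0.002,0.05,0],0,1],[[0,0.05,0],0,1],[[0,0.05,0],0,1],[[0,0.05,0],0,1],[[0,0.04,0],0,1]]'

```text
time: 51.6
tool_pos: [0.5274, 0.2121, 0.1715]
tool_rot: [3.141, 0.0, 2.901]
contact_force: [0.6, -0.6, 0.1]
opening: 0.0914
grip_force: 0.0
```

carry_out --commands '[[[0,0.021,0],0,1],[[0,0,0],0,1],[[0,0,0],0,1]]'

```text
time: 51.98
tool_pos: [0.5321, 0.2292, 0.1713]
tool_rot: [-3.141, -0.0, 2.899]
contact_force: [-0.1, -0.6, -0.6]
opening: 0.0917
grip_force: 0.0
```

```bash
python3 -c "
from h import *; look(True)
q=shot('side'); print(washers(q,.15)); q=shot('scene'); print(washers(q,.15))"
```

```text
[([279, 180], 0.83, [0.5277, 0.2282]), ([183, 189], 0.78, [0.5113, 0.1226]), ([399, 194], 0.62, [0.5753, 0.3548])]
yellow [np.int32(258), np.int32(161), np.int32(46), np.int32(45)] [0.5311 0.2299]
yellow [np.int32(382), np.int32(174), np.int32(46), np.int32(44)] [0.5778 0.3598]
yellow [np.int32(456), np.int32(343), np.int32(103), np.int32(13)] [0.8146 0.4617]
yellow [np.int32(361), np.int32(348), np.int32(56), np.int32(8)] [0.7817 0.3123]
shift [ 0.0042 -0.0019  0.1865] turn -0.002 yaw 2.898 pos [0.5322 0.2291 0.1715] F [-0.1 -0.4  0.2] q6 -1.05 t 52.075 op 0.0917
[([260, 177], 0.65, [0.5765, 0.3383]), ([244, 202], 0.57, [0.507, 0.1061]), ([253, 190], 0.54, [0.5412, 0.2097])]
[([273, 297], 0.82, [0.5053, 0.1181]), ([242, 329], 0.81, [0.5304, 0.2266]), ([196, 368], 0.7, [0.5733, 0.352]), ([359, 168], 0.48, [0.4768, -0.4535])]
```

carry_out --commands '[[[0.001,0,0.03],0,1],[[0,0,0.05],0,1],[[0,0,0.05],0,1],[[0,0,0.03],0,1],[[0,0,0.015],0,1],[[0,0,0.008],0,1],[[0,0,0.0035],0,1],[[0,0,0],0,1],[[0,0,0],0,0.4],[[0,0,0],0,0.4],[[0,0,0],0,0.4],[[0,0,0],0,0.4],[[0,0,0],0,0.4],[[0,0,0],0,0.4],[[0,0,-0.005],0,0.4],[[0,0,-0.02],0,0.4],[[0,0,-0.035],0,0.4],[[0,0,-0.04],0,0.4],[[0,0,-0.04],0,0.4],[[0,0,-0.02],0,0.4]]'

```text
time: 54.78
tool_pos: [0.532, 0.2311, 0.1475]
tool_rot: [3.14, 0.003, 2.9]
contact_force: [0.3, -0.5, -1.5]
opening: 0.0585
grip_force: 30.0
```

```bash
cat >> h.py <<'E'
def edge():
    "offset of the held washer along tool x, from its near rim's row (0 for a centred one at ~211)"
    s=robot.observe();t=s['tool_pos'];M=rot(s['tool_rot']);p=shot('wrist')
    h=cv2.cvtColor(p['pixels'],cv2.COLOR_RGB2HSV)[:,:,1].astype(int)
    e=[next((r for r in range(195,250) if h[r:r+4,c].max()<50),0) for c in range(270,292,3)]
    print('rim rows',e,'expected',proj(p,t+M@[.03,0,-.0205]).round(1))
E
python3 -c "
from h import *; held(True); edge()"
```

```text
shift [-0.086  -0.6267 -0.0034] turn -0.0 yaw 2.9 pos [0.532  0.2311 0.1475] F [ 0.3 -0.5 -1.5] q6 -1.05 t 54.775 op 0.0585
29.999638963490725 [280.11512932 258.98819953] [([176.0, 195.2], 0.86), ([280.1, 255.6], 0.85), ([407.4, 199.1], 0.67)]
[([250, 148], 0.64, [0.5529, 0.7063]), ([245, 200], 0.58, [0.5083, 0.1222]), ([263, 175], 0.39, [0.5919, 0.3563])] []
rim rows [207, 207, 207, 206, 206, 207, 207, 207] expected [280.  205.6]
```

carry_out --commands '[[[-0.0067,-0.02,0],0,0.4],[[-0.0067,-0.04,0],0,0.4],[[-0.0067,-0.045,0],0,0.4],[[-0.0067,-0.045,0],0,0.4],[[-0.0067,-0.045,0],0,0.4],[[-0.0067,-0.045,0],0,0.4],[[-0.0067,-0.045,0],0,0.4],[[-0.0067,-0.045,0],0,0.4],[[-0.0067,-0.045,0],0,0.4],[[-0.0067,-0.045,0],0,0.4],[[-0.0067,-0.045,0],0,0.4],[[-0.0067,-0.045,0],0,0.4],[[-0.0067,-0.045,0],0,0.4],[[0,-0.045,0],0,0.4],[[0,-0.027,0],0,0.4],[[0,0,0],0,0.4],[[0,0,0],0,0.4]]'

```text
time: 57.2
tool_pos: [0.4651, -0.3984, 0.1443]
tool_rot: [3.141, -0.001, 2.899]
contact_force: [-0.6, -0.4, -1.5]
opening: 0.0584
grip_force: 30.0
```

```bash
python3 -c "
from h import *; to(.4655,-.398,.112,2.9)"
```

```text
shift [-0.0004  0.0004  0.0323] turn -0.001 yaw 2.899 pos [ 0.4651 -0.3984  0.1443] F [-0.6 -0.4 -1.5] q6 -2.16 t 57.2 op 0.0584
```

carry_out --commands '[[[-0.001,0,0.01],0,0.4],[[0,0,0.01],0,0.4],[[0,0,0.006],0,0.4],[[0,0,0.006],0,0.4],[[0,0,0],0,0.4]]'

```text
time: 57.82
tool_pos: [0.4665, -0.3989, 0.1124]
tool_rot: [3.141, -0.001, 2.9]
contact_force: [-0.4, -0.6, -0.9]
opening: 0.0586
grip_force: 30.0
```

carry_out --commands '[[[0,0,0.006],0,0.4],[[0,0,0.006],0,0.4],[[0,0,0.006],0,0.4],[[0,0,0.006],0,0.4],[[0,0,0.006],0,0.4],[[0,0,0.004],0,0.4],[[0,0,0],0,0.4]]'

```text
time: 58.7
tool_pos: [0.4665, -0.399, 0.0786]
tool_rot: [3.141, -0.001, 2.9]
contact_force: [-0.1, -0.0, -1.8]
opening: 0.0585
grip_force: 30.0
```

carry_out --commands '[[[0,0,0.003],0,0.4],[[0,0,0],0,1],[[0,0,0],0,1],[[0,0,0],0,1],[[0,0,0],0,1],[[0,0,-0.02],0,1],[[0,0,-0.04],0,1],[[0,0,-0.035],0,1],[[0.01,0.02,0],0,1],[[0.01,0.045,0],0,1],[[0.01,0.05,0],0,1],[[0.01,0.05,0],0,1],[[0.01,0.05,0],0,1],[[0.01,0.05,0],0,1],[[0.01,0.05,0],0,1],[[0.01,0.05,0],0,1],[[0,0.05,0],0,1],[[0,0.05,0],0,1],[[0,0.04,0],0,1],[[0,0.014,0],0,1]]'

```text
time: 61.2
tool_pos: [0.5134, 0.1258, 0.1709]
tool_rot: [3.142, 0.0, 2.902]
contact_force: [-0.3, -1.3, -1.1]
opening: 0.0919
grip_force: 0.0
```

carry_out --commands '[[[0,0,0],0,1],[[0,0,0],0,1]]'

```text
time: 61.45
tool_pos: [0.5131, 0.1227, 0.1709]
tool_rot: [-3.141, -0.0, 2.899]
contact_force: [-0.1, -0.4, 0.5]
opening: 0.0918
grip_force: 0.0
```

```bash
cat >> h.py <<'E'
def grey():
    "crown-up washer nearest the network's hit: bbox of grey ring on the wooden table"
    p=shot('wrist'); h=cv2.cvtColor(p['pixels'],cv2.COLOR_RGB2HSV); m=(h[:,:,1]<50).astype(np.uint8)
    n,l,st,c=cv2.connectedComponentsWithStats(m)
    for i in range(1,n):
        x,y,w,hh,a=st[i]
        if 30<w<130 and 30<hh<130: print('grey',[x,y,w,hh,a],onz(p,(x+w/2,y+hh/2),.005)[:2].round(4))
E
python3 -c "
from h import *; look(False); grey()
p=shot('side'); print([(np.round(d['at']),round(d['p'],2)) for n in ('seat','washer_1') for d in robot.tip_of(p,n)])"
```

```text
[([499, 188], 0.97, [0.5751, 0.3564]), ([282, 184], 0.62, [0.5135, 0.124])]
yellow [np.int32(482), np.int32(167), np.int32(47), np.int32(45)] [0.5779 0.3614]
shift [0.     0.0015 0.1915] turn -0.002 yaw 2.898 pos [0.5132 0.1226 0.171 ] F [-0.1 -0.2 -0.5] q6 -1.24 t 61.55 op 0.0918
grey [np.int32(253), np.int32(156), np.int32(54), np.int32(53), np.int32(1885)] [0.512  0.1223]
grey [np.int32(475), np.int32(161), np.int32(59), np.int32(55), np.int32(808)] [0.5789 0.3636]
[(array([235., 272.]), 0.86), (array([247., 200.]), 0.6), (array([236., 260.]), 0.56), (array([262., 177.]), 0.42)]
```

carry_out --commands '[[[0,0,0.03],0,1],[[0,0,0.05],0,1],[[0,0,0.05],0,1],[[0,0,0.03],0,1],[[0,0,0.018],0,1],[[0,0,0.01],0,1],[[0,0,0.0035],0,1],[[0,0,0],0,1],[[0,0,0],0,0.4],[[0,0,0],0,0.4],[[0,0,0],0,0.4],[[0,0,0],0,0.4],[[0,0,0],0,0.4],[[0,0,0],0,0.4],[[0,0,-0.005],0,0.4],[[0,0,-0.02],0,0.4],[[0,0,-0.035],0,0.4],[[0,0,-0.04],0,0.4],[[0,0,-0.04],0,0.4],[[0,0,-0.02],0,0.4]]'

```text
time: 64.25
tool_pos: [0.514, 0.1242, 0.1417]
tool_rot: [3.14, 0.003, 2.9]
contact_force: [0.2, 0.6, -2.4]
opening: 0.0584
grip_force: 30.0
```

```bash
python3 -c "
from h import *; held(False); edge()"
```

```text
shift [-0.0779 -0.5186 -0.0087] turn -0.0 yaw 2.9 pos [0.514  0.1242 0.1417] F [ 0.2  0.6 -2.4] q6 -1.24 t 64.25 op 0.0584
29.999007331207395 [280.08181671 263.62745759] [([517.6, 196.1], 0.97)]
[([237, 259], 0.56, [0.4737, -0.2701]), ([235, 276], 0.55, [0.4658, -0.3529]), ([261, 179], 0.52, [0.5792, 0.318]), ([246, 160], 0.51, [0.5296, 0.5386])] [([236.9, 273.0], 0.75)]
rim rows [206, 206, 205, 205, 205, 205, 206, 206] expected [280.  205.6]
```

carry_out --commands '[[[-0.0066,-0.02,0],0,0.4],[[-0.0066,-0.04,0],0,0.4],[[-0.0066,-0.045,0],0,0.4],[[-0.0066,-0.045,0],0,0.4],[[-0.0066,-0.045,0],0,0.4],[[-0.0066,-0.045,0],0,0.4],[[-0.0066,-0.045,0],0,0.4],[[-0.0066,-0.045,0],0,0.4],[[-0.0066,-0.045,0],0,0.4],[[-0.0066,-0.045,0],0,0.4],[[-0.0066,-0.045,0],0,0.4],[[-0.0066,-0.04,0],0,0.4],[[0,-0.014,0],0,0.4],[[0,0,0],0,0.4],[[0,0,0],0,0.4]]'

```text
time: 66.42
tool_pos: [0.466, -0.3974, 0.139]
tool_rot: [3.14, -0.001, 2.901]
contact_force: [-0.0, 0.5, -0.5]
opening: 0.0583
grip_force: 30.0
```

```bash
python3 -c "
from h import *; to(.467,-.3985,.112,2.9)"
```

```text
shift [-0.0012 -0.0008  0.027 ] turn 0.001 yaw 2.901 pos [ 0.466  -0.3974  0.139 ] F [-0.   0.5 -0.5] q6 -2.16 t 66.425 op 0.0583
```

Rim now at 0.16; lower stepwise to TCP ≈ 0.085.

carry_out --commands '[[[-0.001,0,0.01],0,0.4],[[0,0,0.01],0,0.4],[[0,0,0.006],0,0.4],[[0,0,0.005],0,0.4],[[0,0,0.005],0,0.4],[[0,0,0],0,0.4]]'

```text
time: 67.18
tool_pos: [0.4667, -0.3991, 0.103]
tool_rot: [3.141, -0.001, 2.9]
contact_force: [0.4, 0.2, -1.8]
opening: 0.0586
grip_force: 30.0
```

carry_out --commands '[[[0,0,0.005],0,0.4],[[0,0,0.005],0,0.4],[[0,0,0.005],0,0.4],[[0,0,0.002],0,0.4],[[0,0,0],0,0.4]]'

```text
time: 67.8
tool_pos: [0.4668, -0.3992, 0.0862]
tool_rot: [3.142, -0.0, 2.9]
contact_force: [1.0, -0.1, -1.5]
opening: 0.0582
grip_force: 30.0
```

carry_out --commands '[[[0,0,0.0025],0,0.4],[[0,0,0],0,0.4],[[0,0,0],0,1],[[0,0,0],0,1],[[0,0,0],0,1],[[0,0,0],0,1],[[0,0,-0.02],0,1],[[0,0,-0.04],0,1],[[0,0,-0.03],0,1],[[0.01,0.02,0],0,1],[[0.01,0.045,0],0,1],[[0.01,0.05,0],0,1],[[0.01,0.05,0],0,1],[[0.01,0.05,0],0,1],[[0.01,0.05,0],0,1],[[0.01,0.05,0],0,1],[[0.004,0.05,0],0,1],[[0,0.05,0],0,1],[[0,0.05,0],0,1],[[0,0.05,0],0,1]]'

```text
time: 70.3
tool_pos: [0.5186, 0.1202, 0.1742]
tool_rot: [3.142, 0.001, 2.9]
contact_force: [0.8, -0.2, -0.6]
opening: 0.0922
grip_force: 0.0
```

carry_out --commands '[[[0,0.05,0],0,1],[[0,0.05,0],0,1],[[0,0.05,0],0,1],[[0,0.05,0],0,1],[[0,0.04,0],0,1],[[0,0.01,0],0,1],[[0,0,0],0,1],[[0,0,0],0,1]]'

```text
time: 71.3
tool_pos: [0.5782, 0.3599, 0.174]
tool_rot: [-3.141, -0.0, 2.899]
contact_force: [-0.4, 0.0, 0.3]
opening: 0.0918
grip_force: 0.0
```

```bash
python3 -c "
from h import *; look(True)
for n in ('side','scene'): print(washers(shot(n),.15))"
```

```text
[([277, 182], 0.98, [0.5762, 0.3559])]
yellow [np.int32(256), np.int32(161), np.int32(45), np.int32(45)] [0.5773 0.3578]
shift [ 0.0012 -0.0045  0.1893] turn -0.002 yaw 2.898 pos [0.5784 0.36   0.1743] F [-0.8  0.  -0.4] q6 -0.88 t 71.4 op 0.0917
[([236, 252], 0.54, [0.4709, -0.2362]), ([262, 179], 0.47, [0.5853, 0.3146])]
[([197, 368], 0.75, [0.5715, 0.3496])]
```

carry_out --commands '[[[0,-0.002,0.03],0,1],[[0,0,0.05],0,1],[[0,0,0.05],0,1],[[0,0,0.033],0,1],[[0,0,0.015],0,1],[[0,0,0.008],0,1],[[0,0,0.0035],0,1],[[0,0,0],0,1],[[0,0,0],0,0.4],[[0,0,0],0,0.4],[[0,0,0],0,0.4],[[0,0,0],0,0.4],[[0,0,0],0,0.4],[[0,0,0],0,0.4],[[0,0,-0.005],0,0.4],[[0,0,-0.02],0,0.4],[[0,0,-0.035],0,0.4],[[0,0,-0.04],0,0.4],[[0,0,-0.04],0,0.4],[[0,0,-0.02],0,0.4]]'

```text
time: 74.1
tool_pos: [0.5788, 0.36, 0.149]
tool_rot: [3.138, 0.004, 2.9]
contact_force: [0.1, -0.5, -2.0]
opening: 0.0585
grip_force: 30.0
```

```bash
python3 -c "
from h import *; held(True); edge()"
```

```text
shift [-0.0714 -0.7631 -0.0036] turn -0.0 yaw 2.9 pos [0.5788 0.36   0.149 ] F [ 0.1 -0.5 -2. ] q6 -0.89 t 74.1 op 0.0585
29.999743597581983 [280.19078221 259.03947464] [([280.5, 258.8], 0.81)]
[([237, 253], 0.45, [0.4731, -0.2407]), ([333, 274], 0.41, [0.7283, -0.3594])] [([235.1, 273.2], 0.84)]
rim rows [206, 206, 206, 205, 206, 206, 206, 206] expected [280.  205.6]
```

carry_out --commands '[[[-0.005,-0.023,0],0,0.4],[[-0.005,-0.04,0],0,0.4],[[-0.005,-0.045,0],0,0.4],[[-0.005,-0.045,0],0,0.4],[[-0.005,-0.045,0],0,0.4],[[-0.005,-0.045,0],0,0.4],[[-0.005,-0.045,0],0,0.4],[[-0.005,-0.045,0],0,0.4],[[-0.005,-0.045,0],0,0.4],[[-0.005,-0.045,0],0,0.4],[[-0.005,-0.045,0],0,0.4],[[-0.005,-0.045,0],0,0.4],[[-0.005,-0.045,0],0,0.4],[[-0.005,-0.045,0],0,0.4],[[-0.003,-0.045,0],0,0.4],[[0,-0.045,0],0,0.4],[[0,-0.04,0],0,0.4],[[0,-0.03,0],0,0.4],[[0,0,0],0,0.4],[[0,0,0],0,0.4]]'

```text
time: 76.9
tool_pos: [0.4656, -0.3981, 0.1434]
tool_rot: [3.14, -0.002, 2.9]
contact_force: [0.6, -0.7, -0.6]
opening: 0.0587
grip_force: 30.0
```

```bash
python3 -c "
from h import *; to(.467,-.3985,.112,2.9)"
```

```text
shift [-0.0015 -0.0002  0.0314] turn -0.0 yaw 2.9 pos [ 0.4656 -0.3981  0.1434] F [ 0.6 -0.7 -0.6] q6 -2.16 t 76.9 op 0.0587
```

carry_out --commands '[[[-0.001,0,0.01],0,0.4],[[0,0,0.01],0,0.4],[[0,0,0.006],0,0.4],[[0,0,0.006],0,0.4],[[0,0,0.004],0,0.4],[[0,0,0],0,0.4]]'

```text
time: 77.65
tool_pos: [0.4667, -0.3991, 0.1081]
tool_rot: [3.141, -0.0, 2.9]
contact_force: [0.4, -0.7, -1.1]
opening: 0.0585
grip_force: 30.0
```

carry_out --commands '[[[0,0,0.003],0,0.4],[[0,0,0],0,0.4]]'

```text
time: 77.9
tool_pos: [0.4668, -0.3992, 0.1054]
tool_rot: [-3.142, -0.0, 2.9]
contact_force: [-0.3, -0.5, -1.2]
opening: 0.0588
grip_force: 30.0
```

carry_out --commands '[[[0,0,0.002],0,0.4],[[0,0,0],0,0.4],[[0,0,0],0,1],[[0,0,0],0,1],[[0,0,0],0,1],[[0,0,0],0,1],[[0,0,-0.02],0,1],[[0,0,-0.04],0,1],[[0,0,-0.04],0,1],[[0,0,-0.036],0,1],[[0.012,0.031,0],0.163,1],[[0,0,0],0.163,1],[[0,0,0],0.163,1],[[0,0,0],0.163,1],[[0,0,0],0.163,1],[[0,0,0],0.163,1],[[0,0,0],0.163,1],[[0.03,0,0],0,1],[[0.03,0,0],0,1],[[0,0,0],0,1]]'

```text
time: 80.4
tool_pos: [0.4513, -0.3058, 0.24]
tool_rot: [3.141, 0.0, 1.76]
contact_force: [1.2, -0.3, 0.6]
opening: 0.0918
grip_force: 0.0
```

```bash
python3 -c "
from h import *
p=shot('wrist'); to(.4418,-.2525,.04,1.755)
print([(np.round(d['at']),round(d['p'],2),onz(p,d['at'],.058).round(4)) for d in robot.tip_of(p,'handle')][:2])
u=proj(p,np.array([.467,-.398,.12])).astype(int); print(u)
q=shot('side'); v=proj(q,np.array([.467,-.398,.09])).astype(int)
a=cv2.resize(p['pixels'][100:330,160:400],None,fx=2,fy=2); b=cv2.resize(q['pixels'][v[1]-40:v[1]+50,v[0]-35:v[0]+35],None,fx=4,fy=4,interpolation=cv2.INTER_CUBIC)
b=np.pad(b,((0,460-b.shape[0]),(0,0),(0,0))); cv2.imwrite('pics/c14.png',cv2.cvtColor(np.hstack([a,b]),cv2.COLOR_RGB2BGR)); print(washers(shot('scene'),.15))"
```

```text
shift [0.0555 0.0005 0.1999] turn 0.005 yaw 1.76 pos [ 0.4516 -0.3069  0.2399] F [-0.4 -0.6 -0.1] q6 -0.93 t 80.45 op 0.0917
[(array([282., 132.]), 0.81, array([ 0.4428, -0.2508,  0.058 ]))]
[278 280]
[([360, 151], 0.6, [0.5027, -0.5408]), ([363, 150], 0.58, [0.4956, -0.5512]), ([363, 157], 0.55, [0.485, -0.5151]), ([359, 167], 0.54, [0.4789, -0.4566]), ([362, 158], 0.52, [0.4842, -0.5063]), ([362, 164], 0.5, [0.4731, -0.4734]), ([301, 158], 0.22, [0.6722, -0.413])]
```

View pics/c14.png

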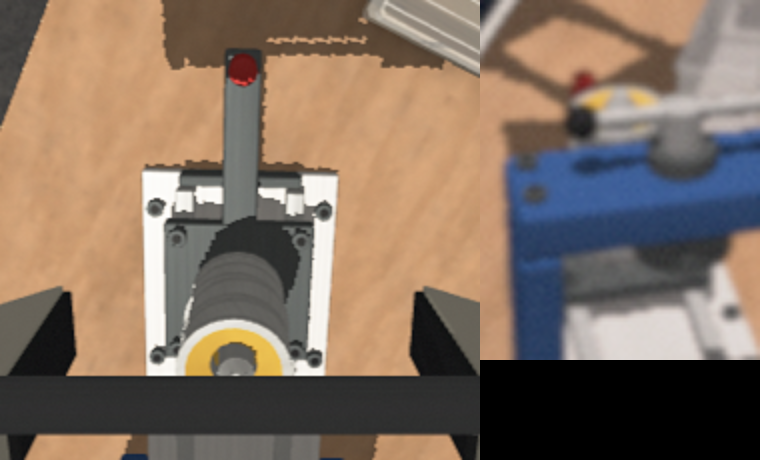

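The stack stands complete on the arbor, with the sixth washer's yellow at zoomed (235,350) and the handle at (243,68). Gripping the handle.

carry_out --commands '[[[0.03,0,0],0,1],[[0.025,0.0005,0],0,1],[[0,0,0.04],0,1],[[0,0,0.045],0,1],[[0,0,0.045],0,1],[[0,0,0.04],0,1],[[0,0,0.025],0,1],[[0,0,0.011],0,1],[[0,0,0],0,0],[[0,0,0],0,0],[[0,0,0],0,0],[[0,0,0],0,0],[[0,0,0],0,0],[[0,0,0],0,0],[[0,0,0],0,0],[[0,0,0],0,0],[[0,0,0],0,0],[[0,0,0],0,0],[[0,0,0],0,0]]' --newtons 40

```text
time: 83.02
tool_pos: [0.4414, -0.2532, 0.0334]
tool_rot: [-3.141, -0.0, 1.759]
contact_force: [-1.8, -0.3, 1.3]
opening: 0.0147
grip_force: 40.0
```

carry_out --commands '[[[-0.003,0,0],0,0],[[-0.006,-0.0002,0],0,0],[[-0.01,-0.0002,0],0,0],[[-0.01,-0.0002,0],0,0],[[-0.01,-0.0002,0],0,0],[[-0.01,-0.0002,0],0,0],[[-0.01,-0.0003,0],0,0],[[-0.01,-0.0002,0],0,0],[[-0.01,-0.0003,0],0,0],[[-0.01,-0.0002,0],0,0],[[-0.01,-0.0003,0],0,0],[[-0.01,-0.0002,0],0,0],[[-0.01,-0.0003,0],0,0],[[-0.01,-0.0002,0],0,0],[[-0.01,-0.0003,0],0,0],[[-0.01,-0.0002,0],0,0],[[-0.01,-0.0003,0],0,0],[[-0.006,-0.0002,0],0,0],[[-0.003,0,0],0,0],[[0,0,0],0,0]]'

```text
time: 85.52
tool_pos: [0.4693, -0.4197, 0.0334]
tool_rot: [3.141, 0.001, 1.759]
contact_force: [-3.4, -2.0, -0.5]
opening: 0.0147
grip_force: 40.0
```

carry_out --commands '[[[-0.004,0,0],0,0],[[-0.003,0.0005,0],0,0],[[-0.003,0.0005,0],0,0],[[-0.002,0,0],0,0],[[0,0,0],0,0]]'

```text
time: 86.15
tool_pos: [0.471, -0.4303, 0.0334]
tool_rot: [-3.139, -0.002, 1.759]
contact_force: [-8.6, 1.5, 3.1]
opening: 0.0148
grip_force: 40.0
```

carry_out --commands '[[[-0.001,0,0],0,0],[[-0.001,0,0],0,0],[[0,0,0],0,0]]'

```text
time: 86.52
tool_pos: [0.471, -0.4302, 0.0334]
tool_rot: [-3.138, -0.005, 1.759]
contact_force: [-10.7, 7.4, 6.8]
opening: 0.0148
grip_force: 40.0
```

carry_out --commands '[[[-0.001,-0.001,0],0,0],[[-0.001,0,0],0,0],[[0,0,0],0,0]]'

```text
time: 86.9
tool_pos: [0.4709, -0.4302, 0.0334]
tool_rot: [-3.139, -0.009, 1.759]
contact_force: [-8.1, 14.2, 10.4]
opening: 0.0152
grip_force: 40.0
```

carry_out --commands '[[[0.001,0,0],0,0],[[0,0,0],0,1],[[0,0,0],0,1],[[0,0,0],0,1],[[0,0,0],0,1],[[0,0,0],0,1],[[0,0,0],0,1],[[0,0,-0.01],0,1],[[0,0,-0.03],0,1],[[0,0,-0.04],0,1],[[0.02,0,-0.04],0,1],[[0.03,0,-0.04],0,1],[[0.03,0,-0.02],0,1],[[0,0,0],0,1],[[0,0,0],0,1]]'

```text
time: 88.78
tool_pos: [0.4569, -0.3554, 0.2134]
tool_rot: [-3.142, 0.0, 1.759]
contact_force: [-0.0, 0.1, -0.7]
opening: 0.0918
grip_force: 0.0
```

```bash
python3 -c "
from h import *
print(robot.observe()['tool_pos'],robot.observe()['time'])
for n in ('wrist','side','scene'):
  p=shot(n)
  for t,z in (('handle',.058),('seat',.046),('tape',0),('key_holder',0)): print(n,t,[(np.round(d['at']).tolist(),round(d['p'],2),onz(p,d['at'],z).round(4)[:2].tolist()) for d in robot.tip_of(p,t)][:1])
  print(washers(p))"
```

```text
[ 0.45690881 -0.35541304  0.21336709] 88.775
wrist handle [([283.0, 252.0], 0.66, [0.475, -0.431])]
wrist seat [([282.0, 211.0], 0.63, [0.4645, -0.3864])]
wrist tape [([485.0, 217.0], 0.83, [0.7293, -0.3585])]
wrist key_holder [([426.0, 256.0], 0.96, [0.6719, -0.4271])]
[([279, 356], 0.65, [0.5046, -0.6188])]
side handle [([333.0, 276.0], 0.39, [0.7066, -0.4427])]
side seat []
side tape [([332.0, 273.0], 0.74, [0.7291, -0.3467])]
side key_holder [([310.0, 289.0], 0.83, [0.6561, -0.4161])]
[([251, 315], 0.59, [0.5005, -0.5152]), ([251, 292], 0.53, [0.5045, -0.4293]), ([247, 306], 0.52, [0.4942, -0.4834]), ([252, 302], 0.52, [0.5047, -0.4663]), ([248, 312], 0.48, [0.4959, -0.5048])]
scene handle [([362.0, 162.0], 0.95, [0.465, -0.4206])]
scene seat [([371.0, 137.0], 0.74, [0.4843, -0.5842])]
scene tape [([280.0, 166.0], 0.86, [0.7228, -0.3509])]
scene key_holder [([302.0, 161.0], 0.66, [0.6649, -0.4099])]
[([372, 122], 0.68, [0.521, -0.7294]), ([366, 136], 0.62, [0.5133, -0.6355]), ([375, 117], 0.52, [0.5211, -0.7711]), ([370, 122], 0.5, [0.5285, -0.7295]), ([369, 129], 0.49, [0.518, -0.6839]), ([365, 134], 0.49, [0.5206, -0.6486])]
```

Handle stays at (0.475, −0.431), the home end, six washers show in the stack, and the tape and key holder are unmoved.

```bash
python3 -c "
from h import *; print(robot.hand_in())"
```

```text
the job is handed in; nothing more can be done
None
```

I handed the job in at about 89 s: all six washers are on the arbor with faces alternating (yellow-up on top), the carriage is pushed home against its stop and released, and the tape and key holder were not touched. No score came back; the camera networks found six washers in the stack after the push, though I did not view a picture of it then.

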